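# Brace a crate of couplings with the ratchet jack bar

## Robot

A 6-joint arm with a two-finger parallel gripper is mounted at the origin on the work surface. World frame = base frame: x ahead of the robot, y to its left, z up, the work surface at z = 0. Lengths are in m, angles in rad, forces in N, time in s.
With the tool pointing down it reaches from about 0.375 to 0.925 m from the base axis. Payload 5.7 kg.
Tool frame: the origin (TCP) lies midway between the tips of the shut fingers; the grasp point (between the pads) lies 19 mm behind it; z points along the fingers, y is the line along which they close (so a half turn about z gives the same grasp; the last joint's range is limited). The gripper opens to 88 mm and grips with 3 to 60 N. Pads are 20 mm wide; open, the fingers measure 115 mm over their backs; the gripper's body (75 mm by 178 mm) begins 61 mm behind the grasp point.
Start: joints at [1.115, 0.359, 1.51, -0, 1.272, -0.115], TCP at [0.201, 0.565, 0.223] pointing down, gripper open.
Joint ranges: [-2.97, 2.97], [-1.01, 2.36], [0.21, 2.38], [-0.96, 4.11], [0.2, 2.71], [-2.98, 2.98]. Speed limits (rad/s): [2.39, 2.39, 3.14, 3.14, 3.14, 3.14].

## Interface

Orientations are given as a unit quaternion [x, y, z, w].
In Python, from bench import move_ptp, servo_line, goto_joints, move_gripper, sleep, inverse_kinematics, capture, PlanningError, close_job, spot_in, silhouettes, current_clock, current_joint_pos, current_qvel, current_joint_torque, current_position, current_orientation, current_force, current_torque, current_finger_gap, current_grip_force gives the robot as it stands. Calls block until the motion is done:
- move_ptp(position, orientation): joint-space move of the TCP to a pose.
- servo_line(position, orientation=None, rate=0.15, contact_N=None): straight line of the TCP; orientation=None keeps the orientation; rate is the mean speed in m/s. With contact_N (N) it stops when the force on the tool has changed by that much, and returns True; else False.
- goto_joints(angles): joint-space move.
- move_gripper(opening): finger opening in m; the grip force is fixed at half the most; returns when the fingers have stopped.
- sleep(seconds).
- inverse_kinematics(position, orientation): joint angles nearest the present ones, or None.
- capture(name): name is "side" or "top" or "wrist"; returns a dict with "image" (480x640x3 uint8, blue, green, red), "range_z" (480x640 float32, m along the optical axis (not along the pixel's ray), 0 where there is no reading), "intrinsics" (3x3 intrinsics, pixels), "R" (3x3) and "t" (3): a world point X has camera coordinates R X + t. Camera axes: x right, y down, z forward; pixel columns grow to the right and rows downward; lengths in m; the calibration is good to about 2 mm. A picture is of the moment at which its call begins.
A pose or a line that the arm cannot do raises PlanningError and nothing moves.
- close_job(): hands the job in; it is judged then, once.
Trained networks look in the newest picture that a camera, given by its name, has taken for a name from the list of things; names that differ only in an ending like _2 or _b are one class to them, and where a whole thing is asked for, a point or a joint stands for the part that bears it (a point fixed in the world has none). Each returns a list of dicts, best first, with "conf" (0 to 1); they miss things now and then, are a little off and sometimes report something else, mostly with a low value. They report only what shows in the picture. A call takes as long as a camera call. They do not tell look-alikes from the thing itself.
- spot_in(camera, query): "xy" ([column, row] in pixels, amid what is visible of it).
- silhouettes(camera, query): "region" (480x640 bool, what is visible of it) and "xy" ([column, row] in pixels, amid what is visible of it).
Readings, each from a call of its own:
- current_clock(): time.
- current_joint_pos(): joint angles.
- current_qvel(): joint speeds.
- current_joint_torque(): joint torques, N m.
- current_position(): TCP position.
- current_orientation(): TCP orientation.
- current_force(): force on the tool from outside, world axes, zero at the start.
- current_torque(): the same for the moment, N m.
- current_finger_gap(): finger opening in m.
- current_grip_force(): force on a finger pad.
Only numpy, scipy, OpenCV 4.12 (cv2) and the standard library are available. Lean on these libraries where they do the work, as an engineer would, in place of code of your own. Each camera call takes 0.05 s, during which the arm holds its last target. There are 200 camera calls.

## Task

Brace the crate in its transit frame: pump the ratchet lever until the bar's foot holds the crate snugly against the end stop, then give it two more clicks, three at the most, so it is firm but not crushed. Finish with the lever folded fully back along the bar, and leave the parts and the wrench lying beside the frame where they are.

Things in the scene. Friction and masses are not known exactly. Their poses are not given: they have to be found in the camera images.
- frame: Blue steel tray fixed on the bench, 210 (x) by 620 mm (y), deck 8 mm thick. Origin: bench level, under the jack bar's centre line; y runs along the bar from jack to crate and end stop, x away from the robot. The end stop, an upright blue plate 150 mm wide and 100 high beyond the crate, is pinned with its pressing face somewhere between y = 228 and 268 mm (not reported).
- wheel_axis (a point): Upright axis of the lever and of the ratchet wheel (90 mm, 18 teeth, flat on the grey jack; top plate 120 mm square, 86 mm above the bench), at frame x = 31, y = -125 mm, 96 mm above the bench. A pawl on the lever turns the wheel, which drives the toothed bar (22 mm square, along frame x = 0); a holding pawl keeps each notch: let go mid-notch, it drops back to the last one.
- lever (a joint): Lever angle, rad. 0: folded fully back, along the frame's -y; grows clockwise from above, out towards the robot, to a stop at 1.3. Growing is the working stroke (foot advances); swinging back is free and clicks. A click is 0.35 rad, 7 mm of foot; coming back the last tooth drops in at about 0.1 rad, so go below 0.05: a full stroke gives 3 clicks. 3 to 5 strokes needed. Stays where left.
- lever_grip (a point): Middle of the grip, an upright black round handle 24 mm across at the lever's end, reaching 117 to 195 mm above the bench, this point at 161 mm; in frame axes x = 31 - 150 sin(q), y = -125 - 150 cos(q) mm at lever angle q. Pull felt here on the working stroke: under 3 N free, up to 6 N sliding the crate, then about 4 N more per click once it meets the stop; 10 to 16 N is firm.
- foot: Steel plate with black rubber pad, 80 mm wide, 58 high, at the bar's end, facing the crate; origin at the centre of the pad's face, 60 mm above the bench, at frame y = 30 mm at the start; its y axis points to the crate. It sits on a plunger spring (4.5 N/mm, 41 mm travel): each click adds about 30 N once the crate cannot move.
- crate: Open pine crate 150 (x) by 160 (y) by 110 mm high with red couplings in it, 2 to 3.2 kg, standing loose on the deck between foot and end stop; origin at the centre of its underside, 8 mm above the bench, axes roughly along the frame's. At the start it is 8 to 24 mm short of the end stop and 10 mm or more from the foot.
- sleeve: Grooved steel sleeve coupling standing on the bench on the robot's side of the frame, 68 mm across, 100 mm high; origin at the centre of its underside. Leave alone.
- flange: Red cast flange coupling standing on the bench on the robot's side of the frame, flange 90 mm across, 75 mm high; origin at the centre of its underside. Leave alone.
- wrench: Flat steel wrench 200 mm long, lying on the bench beyond the frame; origin at its middle, x axis along it. Leave alone.
Mind the look-alikes: they are no part of the job. Of the things that look like the crate, the larger one is meant.

How it is judged:
At the end, for the whole second after the job is handed in: The foot presses the crate with 30 to 150 N (two or three clicks past snug leave about 60 to 145 N), the crate is at rest and upright, and the lever is within 0.12 rad of fully folded back (contact force between foot and crate between 30 and 150 N and value of joint lever below 0.12 rad and linear speed of crate below 0.01 m/s and angle between crate's own z axis and vertical below 0.1 rad); the robot touches nothing.
It fails at once if the crate was crushed: the foot pressed on it with more than 185 N (contact force between foot and crate above 185 N).
It fails at once if a part or the wrench beside the frame was moved by more than 30 mm (distance of any of sleeve, flange, wrench from where it was at the start of the episode above 0.03 m).
It also fails if it takes over 72 s, if anything falls off the work surface, if the arm or the gripper's body presses on something with over 40 N, if the wrist force passes 120 N, or if a joint passes its speed limit or range.

## Working session

There is one attempt and no reset: what is moved stays moved. The work goes in short steps, each a Python script; the robot and the scene stay as the last script left them, time stands still between calls to the robot, and variables do not carry over. Pictures are saved under pics/ and viewed, at most 10 in all, crops included, and the job is handed in when it is done.

```bash
mkdir -p pics; cat > h.py <<'E'
import numpy as np, cv2
from bench import *
def world(c,px,z=None,rad=2):
    K,R,t=c["intrinsics"],c["R"],c["t"]; u,v=px
    d=np.linalg.inv(K)@[u,v,1.]
    if z is None:
        w=c["range_z"][int(v)-rad:int(v)+rad+1,int(u)-rad:int(u)+rad+1]; w=w[w>0]
        return R.T@(d*np.median(w)-t) if w.size else None
    o=-R.T@t; r=R.T@d
    return o+r*(z-o[2])/r[2]
def cloud(c,m=None):
    z=c["range_z"]; ok=z>0
    if m is not None: ok&=m
    v,u=np.nonzero(ok); p=np.linalg.inv(c["intrinsics"])@np.vstack([u,v,np.ones(len(u))])
    return ((p*z[ok]).T-c["t"])@c["R"]
E
python3 - <<'E'
from h import *
np.set_printoptions(precision=3,suppress=True)
ims=[]
for n in ("top","side"):
    c=capture(n); cv2.imwrite(f"pics/{n}1.png",c["image"])
    for q in ("lever","lever_grip","wheel_axis","crate","foot","frame","sleeve","flange","wrench"):
        for s in silhouettes(n,q)[:4]:
            p=cloud(c,s["region"])
            print(n,q,round(s["conf"],2),np.round(s["xy"]),world(c,s["xy"]),p.min(0) if len(p) else "",p.max(0) if len(p) else "")
E
```

```text
top lever 0.9 [384. 212.] [ 0.583 -0.035  0.116] [ 0.506 -0.102  0.004] [0.66  0.033 0.204]
top lever_grip 0.64 [382. 212.] [ 0.583 -0.029  0.115] [ 0.504 -0.129  0.003] [0.662 0.033 0.204]
top lever_grip 0.37 [275. 281.] [0.439 0.193 0.08 ] [ 0.41   0.171 -0.003] [0.476 0.248 0.105]
top wheel_axis 0.71 [342. 214.] [0.583 0.053 0.083] [ 0.485 -0.169 -0.005] [0.752 0.47  0.204]
top crate 0.85 [245. 349.] [0.292 0.261 0.038] [ 0.216  0.207 -0.006] [0.34  0.335 0.081]
top crate 0.57 [229. 187.] [0.655 0.308 0.019] [0.55  0.203 0.005] [0.74  0.389 0.124]
top foot 0.71 [296. 198.] [0.616 0.152 0.09 ] [0.576 0.104 0.002] [0.68  0.176 0.096]
top frame 0.64 [343. 210.] [0.591 0.05  0.086] [ 0.485 -0.169 -0.004] [0.75  0.47  0.204]
top sleeve 0.72 [342. 214.] [0.584 0.052 0.084] [ 0.485 -0.175 -0.005] [0.758 0.47  0.204]
top sleeve 0.69 [273. 281.] [0.44  0.198 0.079] [0.41  0.171 0.045] [0.476 0.234 0.105]
top sleeve 0.37 [383. 211.] [ 0.584 -0.033  0.115] [ 0.506 -0.102  0.004] [0.659 0.03  0.204]
top flange 0.85 [190. 267.] [0.468 0.378 0.073] [ 0.424  0.36  -0.002] [0.513 0.447 0.08 ]
top
[... 409 characters left out ...]
0.613 0.256 0.103] [0.551 0.162 0.002] [0.785 0.399 0.124]
side crate 0.57 [175. 262.] [0.291 0.293 0.006] [ 0.226  0.204 -0.005] [0.353 0.413 0.08 ]
side foot 0.61 [349. 229.] [0.617 0.148 0.089] [0.578 0.111 0.01 ] [0.692 0.21  0.097]
side frame 0.56 [375. 303.] [ 0.558 -0.058  0.116] [ 0.486 -0.172 -0.003] [0.759 0.478 0.204]
side sleeve 0.91 [254. 248.] [0.43  0.179 0.09 ] [ 0.411  0.168 -0.003] [0.506 0.344 0.105]
side flange 0.63 [239. 202.] [0.465 0.377 0.041] [ 0.425  0.356 -0.   ] [0.514 0.525 0.08 ]
side wrench 0.7 [428. 255.] [0.771 0.08  0.007] [ 0.745 -0.002 -0.002] [0.798 0.192 0.013]
side wrench 0.67 [381. 289.] [ 0.582 -0.035  0.116] [ 0.505 -0.098  0.016] [0.67  0.056 0.204]
```

View pics/top1.png

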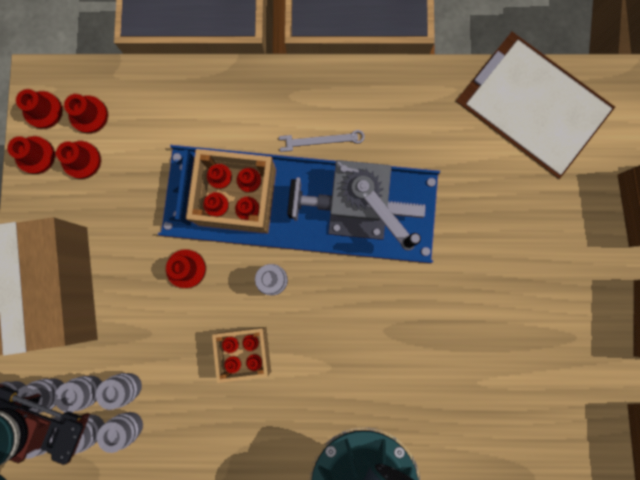

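View pics/side1.png

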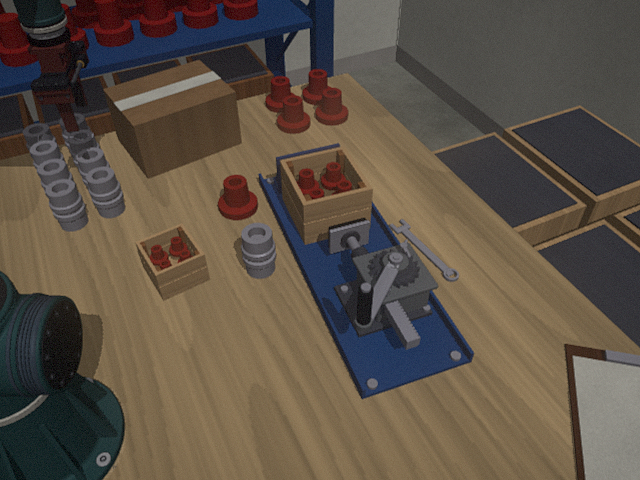

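The top view shows the frame at (300,205) with the large crate at (231,190), and the lever running from the hub (362,186) to the grip (411,240). The side view shows the black grip upright at (365,300).

Look-alikes:
- **Crates:** the large one in the frame at (231,190) is meant. The small one at (241,353) is not.
- **Flanges:** the single one at (185,268) is beside the frame. The group at (60,135) is stock.
- **Sleeves:** the single one at (271,279) is beside the frame. The group at (90,410) is stock.
- **Lever grip:** there is only one, at (411,240).

Next I'll fit the frame.

```bash
cat >> h.py <<'E'
def blue(c):
    return cv2.inRange(cv2.cvtColor(c["image"],cv2.COLOR_BGR2HSV),(100,120,40),(125,255,255))>0
E
python3 - <<'E'
from h import *
np.set_printoptions(precision=4,suppress=True)
for n in ("top","side"):
    c=capture(n); p=cloud(c,blue(c)); p=p[(p[:,0]>.4)&(p[:,0]<.85)&(p[:,1]>-.25)&(p[:,1]<.5)]
    d=p[(abs(p[:,2]-.008)<.006)]
    r=cv2.minAreaRect(d[:,:2].astype(np.float32)); print(n,r,len(d))
    print(cv2.boxPoints(r))
    a=cloud(c)
    g=a[(a[:,2]>.183)&(a[:,2]<.21)&(a[:,0]>.4)&(a[:,0]<.8)&(a[:,1]>-.25)&(a[:,1]<.15)]
    print("grip top",g.mean(0),g.min(0),g.max(0),len(g))
    for z in (.1,.11,.12,.13): 
        s=a[(abs(a[:,2]-z)<.005)&(a[:,0]>.4)&(a[:,0]<.8)&(a[:,1]>-.25)&(a[:,1]<.15)]; print(z,len(s),s.mean(0),s.min(0),s.max(0))
    if n=="top":
        cv2.imwrite("pics/crop1.png",cv2.resize(c["image"][135:275,150:450],None,fx=2.6,fy=2.6,interpolation=cv2.INTER_CUBIC))
print(current_clock())
E
```

```text
top ((0.6202433705329895, 0.1479416936635971), (0.6182411313056946, 0.19782818853855133), 84.46002197265625) 9075
[[ 0.4919 -0.1502]
 [ 0.6889 -0.1693]
 [ 0.7485  0.4461]
 [ 0.5516  0.4652]]
grip top [ 0.5184 -0.0818  0.1962] [ 0.5071 -0.0935  0.1842] [ 0.5297 -0.0712  0.2061] 128
0.1 638 [0.6427 0.0182 0.1012] [ 0.5553 -0.0394  0.095 ] [0.6935 0.0635 0.105 ]
0.11 443 [ 0.5922 -0.0233  0.1129] [ 0.5044 -0.0954  0.105 ] [0.6826 0.051  0.115 ]
0.12 698 [ 0.5916 -0.0241  0.1175] [ 0.5059 -0.0932  0.115 ] [0.6589 0.0325 0.125 ]
0.13 46 [ 0.6157 -0.004   0.1273] [ 0.5083 -0.0778  0.125 ] [0.644  0.0206 0.1345]
side ((0.6171920299530029, 0.14643852412700653), (0.620722234249115, 0.2064329832792282), 84.96916961669922) 8357
[[ 0.4872 -0.1537]
 [ 0.6928 -0.1718]
 [ 0.7472  0.4466]
 [ 0.5416  0.4647]]
grip top [ 0.5188 -0.0868  0.1953] [ 0.5084 -0.0956  0.1833] [ 0.5322 -0.0736  0.2045] 219
0.1 693 [0.642  0.0089 0.1017] [ 0.5937 -0.0401  0.0952] [0.6972 0.15   0.105 ]
0.11 221 [ 0.5933 -0.0341  0.1107] [ 0.5063 -0.0981  0.105 ] [0.6807 0.0528 0.115 ]
0.12 972 [ 0.5929 -0.0289  0.1177] [ 0.5066 -0.0985  0.115 ] [0.662  0.0337 0.125 ]
0.13 128 [ 0.5855 -0.0338  0.1282] [ 0.509  -0.0962  0.125 ] [0.6471 0.0213 0.135 ]
1.1
```

View pics/crop1.png

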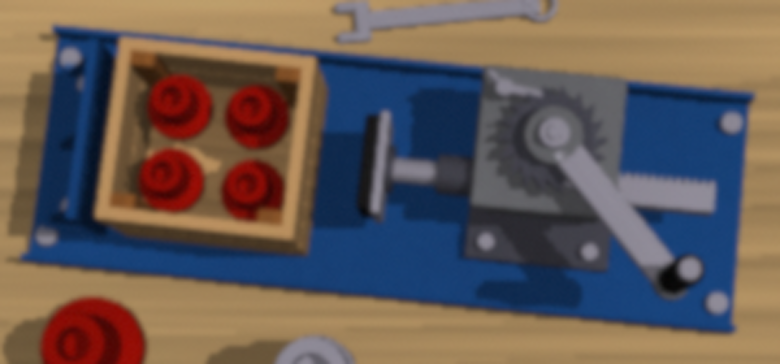

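The crop confirms the larger crate in the frame at crop (210,150), the jack hub at (553,132), and the only lever, with its black grip at (685,270). The foot is still clear of the crate.

Next I'll check reach, then cage the grip.

```bash
cat >> h.py <<'E'
from scipy.spatial.transform import Rotation as Ro
YAW=-0.092; HUB=np.array([.637,.011]); S=1; Z=.150; GAP=.028
FX=np.array([np.cos(YAW),np.sin(YAW)]); FY=np.array([-np.sin(YAW),np.cos(YAW)])
def tan(q): return -np.cos(q)*FX+np.sin(q)*FY
def rad(q): return -np.sin(q)*FX-np.cos(q)*FY
def pose(q,z=Z,s=None):
    y=np.r_[(s or S)*tan(q),0]; zz=np.array([0,0,-1.]); x=np.cross(y,zz)
    return np.r_[HUB+.15*rad(q),z], Ro.from_matrix(np.c_[x,y,zz]).as_quat()
def ft(q): f=np.array(current_force())[:2]; return f@tan(q),f@rad(q)
def arc(q0,q1,rate=.12,step=.16):
    out=[]
    for q in np.linspace(q0,q1,max(1,int(np.ceil(abs(q1-q0)/step)))+1)[1:]:
        servo_line(*pose(q),rate=rate); a=ft(q); out.append((round(q,2),round(a[0],1),round(a[1],1)))
    return out
def meas(tag=None):
    """frame-y (relative to hub line, mm) of foot pad, crate and bar rear, from the top camera"""
    c=capture("top"); a=cloud(c); xy=a[:,:2]-HUB; fx=xy@FX*1000+31; fy=xy@FY*1000-125; z=a[:,2]
    bar=fy[(abs(fx)<8)&(z>.04)&(z<.09)&(fy<-190)&(fy>-330)]
    foot=fy[(abs(fx)<30)&(z>.078)&(z<.095)&(fy>0)&(fy<110)]
    cr=fy[(abs(fx)<60)&(z>.108)&(z<.124)&(fy>20)&(fy<300)]
    f=lambda v:(len(v),np.round(np.percentile(v,[3,97]),1)) if len(v) else None
    print("clk",current_clock(),"bar",f(bar),"foot",f(foot),"crate",f(cr))
    if tag: cv2.imwrite(f"pics/{tag}.png",c["image"])
    return c
E
python3 - <<'E'
from h import *
np.set_printoptions(precision=4,suppress=True)
c=meas(); a=cloud(c)
h=a[(a[:,2]>.122)&(a[:,2]<.14)&(np.hypot(*(a[:,:2]-HUB).T)<.03)]
print("hub",h.mean(0),h.min(0),h.max(0),len(h),cv2.minEnclosingCircle(h[:,:2].astype(np.float32)))
for s in (1,-1):
    for q in (-.05,.8,1.25): print(s,q,inverse_kinematics(*pose(q,s=s)))
E
```

```text
clk 1.15 bar (255, array([-263.3, -193.1])) foot (315, array([  6.8, 102.3])) crate (905, array([ 73., 258.]))
hub [0.6356 0.0106 0.125 ] [ 0.613  -0.0004  0.1222] [0.6483 0.0206 0.1299] 89 ((0.630424976348877, 0.013324192725121975), 0.018234245479106903)
1 -0.05 [-0.3236  0.4907  1.4857 -0.      1.1653  2.86  ]
1 0.8 [-0.2897  0.3355  1.7534 -0.      1.0528 -2.5393]
1 1.25 [-0.1875  0.289   1.8274 -0.      1.0252 -1.9871]
-1 -0.05 [-0.3236  0.4907  1.4857 -0.      1.1653 -0.2816]
-1 0.8 [-0.2897  0.3355  1.7534 -0.      1.0528  0.6023]
-1 1.25 [-0.1875  0.289   1.8274 -0.      1.0252  1.1545]
```

```bash
sed -i 's/S=1; Z/S=-1; Z/' h.py
python3 - <<'E'
from h import *
move_gripper(.06)
p,o=pose(.807,.29); move_ptp(p,o)
c=capture("wrist"); a=cloud(c); g=a[(a[:,2]>.185)&(a[:,2]<.205)&(np.hypot(*(a[:,:2]-p[:2]).T)<.05)]
print("grip seen",g.mean(0) if len(g) else None,"target",p, "len",len(g))
if len(g):
    e=g.mean(0)[:2]-p[:2]; print("err tan/rad",e@tan(.807),e@rad(.807))
cv2.imwrite("pics/wrist1.png",c["image"])
print(servo_line(pose(.807)[0],rate=.15,contact_N=6), current_clock(), ft(.807))
E
```

```text
grip seen [ 0.52166505 -0.08144976  0.19691822] target [ 0.51959426 -0.08235895  0.29      ] len 696
err tan/rad -0.0005772198092808119 -0.0021866877562746246
False 5.475 (np.float64(-0.02284610535798457), np.float64(-0.3468003390715903))
```

View pics/wrist1.png

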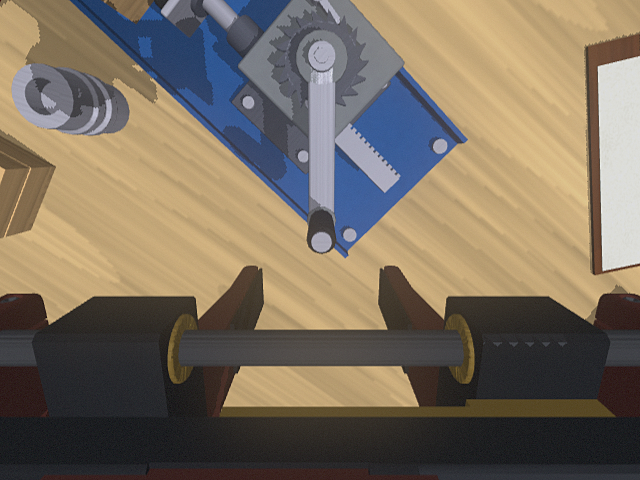

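The wrist view shows the grip at (320,240), centred between the fingers, and the hub at (320,55) directly in line. I'm caging it, folding it back, then making the first stroke.

```bash
cat >> h.py <<'E'
def fold(q0):
    r=arc(q0,.08,rate=.2,step=.3)
    hit=servo_line(*pose(-.06),rate=.06,contact_N=8)
    p=np.array(current_position())[:2]-HUB; qt=np.arctan2(-p@FX,-p@FY)
    print("fold",hit,"q tool",round(qt,3),ft(0)); return qt
E
python3 - <<'E'
from h import *
move_gripper(GAP); print(current_finger_gap(),current_grip_force(),ft(.807))
q=fold(.807); meas()
print(arc(q,1.24)); meas()
E
```

```text
0.02787666437721755 0.0 (np.float64(-0.026116239115867145), np.float64(0.42805000665680676))
fold True q tool -0.005 (np.float64(-0.2206700161172779), np.float64(-0.2726610110201365))
clk 7.7167 bar (255, array([-263.1, -192.4])) foot (319, array([  7.1, 103.8])) crate (912, array([ 73. , 257.7]))
[(np.float64(0.15), np.float64(0.9), np.float64(-0.8)), (np.float64(0.31), np.float64(-0.4), np.float64(-0.1)), (np.float64(0.46), np.float64(0.7), np.float64(0.8)), (np.float64(0.62), np.float64(-0.2), np.float64(0.8)), (np.float64(0.77), np.float64(-0.1), np.float64(-0.3)), (np.float64(0.93), np.float64(-0.4), np.float64(-0.4)), (np.float64(1.08), np.float64(-0.6), np.float64(-0.6)), (np.float64(1.24), np.float64(-0.3), np.float64(0.2))]
clk 10.5167 bar None foot (311, array([ 28.3, 102.3])) crate (901, array([ 73. , 257.6]))
```

```bash
python3 - <<'E'
from h import *
q=fold(1.24); f=lambda r:[tuple(map(float,x)) for x in r]
print(f(arc(q,1.24))); meas("s2"); q=fold(1.24); c=meas()
a=cloud(c); xy=a[:,:2]-HUB; fx=xy@FX*1000+31; fy=xy@FY*1000-125; z=a[:,2]*1000
for lo,hi in ((20,60),(60,240),(225,290)):
    m=(abs(fx)<55)&(fy>lo)&(fy<hi)&(z>75)
    h=np.histogram(fy[m],bins=np.arange(lo,hi+1,4 if hi!=240 else 6)); print(lo,h[0])
s=(fy>200)&(fy<290)&(abs(fx)<70)&(z>92)
for b in range(200,290,4):
    m=s&(fy>=b)&(fy<b+4)
    if m.sum(): print(b,m.sum(),np.round(np.median(z[m])),end="; ")
E
```

```text
fold True q tool -0.005 (np.float64(-0.22683849877397255), np.float64(0.36778071405878926))
[(0.15, -0.6, 0.6), (0.31, 0.4, -0.4), (0.46, -0.4, -0.1), (0.62, -0.3, 0.4), (0.77, -0.3, 0.1), (0.93, -0.4, 0.0), (1.08, -0.1, -0.4), (1.24, -0.4, 0.2)]
clk 15.4167 bar None foot (324, array([ 46. , 102.1])) crate (902, array([ 72.9, 257.7]))
fold True q tool -0.005 (np.float64(-0.6225481659700839), np.float64(0.0311911409585905))
clk 17.5667 bar (118, array([-223.7, -191.5])) foot (319, array([ 46.9, 105. ])) crate (876, array([ 73.1, 257.5]))
20 [ 0  0  0  0  0  0 22 73 74 66]
60 [106  67 255 124  17  19  27  71  88  87  98  91  31   0   0   0   0   1
  53  94  83  98 105  53  17   6  29 360 116   0]
225 [ 93  89   6   0   0   0 187 145  78   3   0   0   0   0   0   0]
200 75 105.0; 204 43 117.0; 208 34 117.0; 212 35 117.0; 216 38 118.0; 220 210 110.0; 224 131 118.0; 228 119 118.0; 232 30 117.0; 248 32 103.0; 252 212 105.0; 256 114 108.0; 260 26 106.0;
```

```bash
python3 -c "
import cv2;i=cv2.imread('pics/s2.png');cv2.imwrite('pics/s2c.png',cv2.resize(i[135:275,150:450],None,fx=2.6,fy=2.6,interpolation=cv2.INTER_CUBIC))"
```

```text
(no output)
```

View pics/s2c.png

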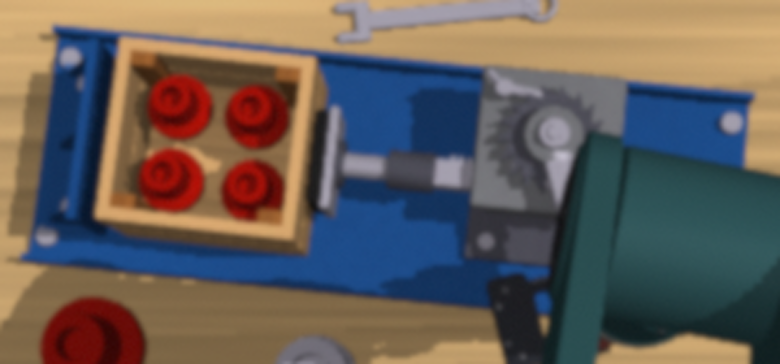

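The foot, at crop (325,160), is now right at the crate's near face. About 18 mm remains between the crate and the stop at crop (85,130), so stroke 3 should bring it nearly snug. I'll watch the force during it.

```bash
cat >> h.py <<'E'
def edges():
    c=capture("top"); a=cloud(c); xy=a[:,:2]-HUB; fx=xy@FX*1000+31; fy=xy@FY*1000-125; z=a[:,2]*1000
    m=(abs(fx)<55)&(z>111)&(z<124)&(fy>40)&(fy<275); foot=fy[(abs(fx)<35)&(z>75)&(z<95)&(fy>20)&(fy<130)]
    st=fy[(abs(fx)<65)&(z>98)&(z<110)&(fy>244)&(fy<285)]
    bar=fy[(abs(fx)<9)&(z>40)&(z<90)&(fy<-185)&(fy>-330)]
    P=np.percentile
    print("clk",round(current_clock(),2),"crate",P(fy[m],[1,99]).round(1),"foot rear",P(foot,2).round(1),"stop",P(st,[5,95]).round(1) if len(st) else None,"bar",P(bar,2).round(1) if len(bar) else None)
E
python3 - <<'E'
from h import *
f=lambda r:[tuple(map(float,x)) for x in r]
edges()
print(f(arc(-.005,1.24,rate=.1,step=.12))); edges(); fold(1.24); edges()
E
```

```text
clk 17.62 crate [ 72.5 255. ] foot rear 45.8 stop [251.8 260.1] bar -224.1
[(0.11, 0.1, -0.9), (0.22, 0.1, 0.2), (0.33, -0.3, 0.5), (0.45, -1.5, 0.5), (0.56, 0.2, 0.2), (0.67, -0.2, 0.3), (0.79, -0.3, 0.1), (0.9, -1.7, -0.1), (1.01, 0.1, 1.2), (1.13, -0.9, -0.6), (1.24, -0.8, 0.4)]
clk 21.17 crate [ 89.2 252.4] foot rear 22.9 stop [253.  260.5] bar None
fold True q tool -0.005 (np.float64(0.06440301987459725), np.float64(-0.1510279356477595))
clk 23.32 crate [ 89.2 251. ] foot rear 23.4 stop [253.  260.2] bar -203.9
```

```bash
python3 - <<'E'
from h import *
f=lambda r:[tuple(map(float,x)) for x in r]
print(f(arc(-.005,.42,rate=.08,step=.07)));
print(f(arc(.42,.6,rate=.08,step=.06))); edges()
E
```

```text
[(0.06, 0.9, -0.4), (0.12, -0.4, -0.5), (0.18, -0.5, 0.1), (0.24, -1.8, 0.7), (0.3, -2.8, 1.0), (0.36, -2.0, 0.8), (0.42, -2.4, 1.0)]
[(0.48, -4.1, 0.5), (0.54, -3.0, 0.4), (0.6, -3.4, 0.3)]
clk 26.02 crate [ 92.1 253. ] foot rear 24.2 stop [255.8 260.7] bar None
```

```bash
python3 - <<'E'
from h import *
f=lambda r:[tuple(map(float,x)) for x in r]
print(f(arc(.6,.95,rate=.08,step=.06))); edges()
E
```

```text
[(0.66, -4.0, 0.3), (0.72, -5.9, 1.0), (0.77, -5.5, 1.0), (0.83, -7.5, 0.8), (0.89, -6.8, 0.2), (0.95, -6.4, 0.1)]
clk 27.62 crate [ 92.3 255.1] foot rear 25.8 stop [255.7 260.7] bar -188.6
```

```bash
python3 - <<'E'
from h import *
f=lambda r:[tuple(map(float,x)) for x in r]
print(f(arc(.95,1.25,rate=.08,step=.06))); edges(); fold(1.25); edges()
E
```

```text
[(1.0, -7.8, 0.1), (1.05, -9.6, 0.6), (1.1, -8.7, -0.6), (1.15, -10.4, 0.3), (1.2, -11.4, 0.3), (1.25, -10.7, -0.3)]
clk 29.18 crate [ 92.3 253.3] foot rear 24.8 stop [255.8 260.6] bar None
fold True q tool -0.005 (np.float64(0.2964433576290692), np.float64(0.42113093629544274))
clk 31.32 crate [ 92.3 254.2] foot rear 24.2 stop [255.8 260.9] bar -190.4
```

```bash
python3 - <<'E'
from h import *
f=lambda r:[tuple(map(float,x)) for x in r]
print(f(arc(-.005,.24,rate=.08,step=.06))); fold(.24)
move_gripper(.05); p,o=pose(0,.30); cp=np.array(current_position()); cp[2]=.30
print(servo_line(cp,rate=.15)); 
c=capture("wrist"); a=cloud(c); g=a[(a[:,2]>.185)&(a[:,2]<.205)&(np.hypot(*(a[:,:2]-p[:2]).T)<.06)]
e=g[:,:2].mean(0)-HUB; print("lever q",np.arctan2(-e@FX,-e@FY),len(g))
move_ptp(np.array([.45,-.3,.35]),o); c=meas("end"); edges()
g=cloud(c); g=g[(g[:,2]>.185)&(g[:,2]<.205)&(np.hypot(*(g[:,:2]-p[:2]).T)<.06)]; e=g[:,:2].mean(0)-HUB; print("top lever q",np.arctan2(-e@FX,-e@FY),len(g))
i=c["image"]; cv2.imwrite("pics/endc.png",cv2.resize(i[120:300,150:480],None,fx=2.4,fy=2.4,interpolation=cv2.INTER_CUBIC))
E
```

```text
[(0.04, -0.4, -0.0), (0.09, 0.1, -1.1), (0.14, -2.3, 0.9), (0.19, -4.8, 1.7), (0.24, -7.3, 0.9)]
fold True q tool -0.005 (np.float64(-0.13778807073589228), np.float64(0.14288009331337675))
False
lever q 0.000956959461189552 658
clk 36.0 bar None foot (319, array([16.4, 92.6])) crate (874, array([ 92.6, 257.9]))
clk 36.05 crate [ 92.3 254.2] foot rear 25.6 stop [256.  260.6] bar -189.6
top lever q 0.01601775855743692 129
```

View pics/endc.png

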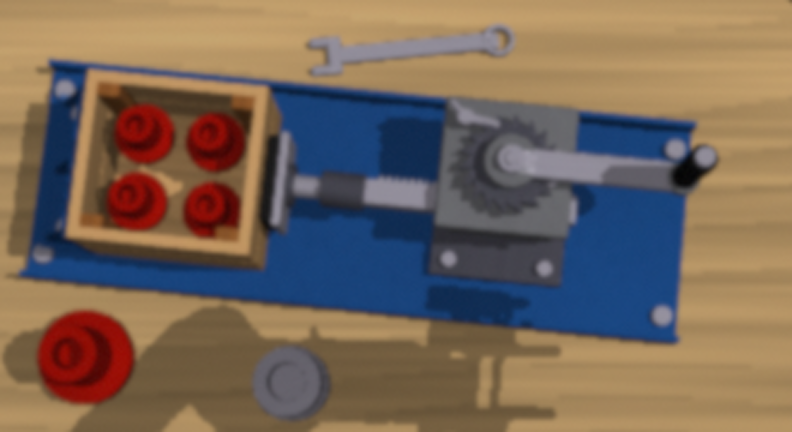

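The lever is folded at crop (700,160), the foot at (280,180) is on the crate, and the parts haven't moved. The bar's rear end, at (573,210), doesn't yet prove that the last notch caught, so I'll check it from the side camera.

```bash
python3 - <<'E'
from h import *
for n in ("side","top"):
    c=capture(n); a=cloud(c); xy=a[:,:2]-HUB; fx=xy@FX*1000+31; fy=xy@FY*1000-125; z=a[:,2]*1000
    for lo,hi in ((30,45),(45,58),(58,66),(66,74),(74,82),(82,90)):
        m=(abs(fx)<11)&(z>lo)&(z<hi)&(fy<-170)&(fy>-230); print(n,lo,hi,m.sum(),np.histogram(fy[m],np.arange(-206,-168,3))[0])
    # foot steel rear plate and plunger collar
    m=(abs(fx)<35)&(z>76)&(z<95)&(fy>55)&(fy<110); print("foot",np.histogram(fy[m],np.arange(56,112,3))[0])
    for lo in range(-40,80,6):
        m=(abs(fx)<5)&(z>60)&(z<85)&(fy>=lo)&(fy<lo+6); print(lo,round(float(np.median(z[m])),1) if m.sum() else None,end="; ")
    print()
    cv2.imwrite(f"pics/{n}_e.png",c["image"])
i=cv2.imread("pics/side_e.png"); cv2.imwrite("pics/side_ec.png",cv2.resize(i[190:370,290:480],None,fx=3.2,fy=3.2,interpolation=cv2.INTER_CUBIC))
E
```

```text
side 30 45 0 [0 0 0 0 0 0 0 0 0 0 0 0]
side 45 58 0 [0 0 0 0 0 0 0 0 0 0 0 0]
side 58 66 0 [0 0 0 0 0 0 0 0 0 0 0 0]
side 66 74 0 [0 0 0 0 0 0 0 0 0 0 0 0]
side 74 82 0 [0 0 0 0 0 0 0 0 0 0 0 0]
side 82 90 0 [0 0 0 0 0 0 0 0 0 0 0 0]
foot [  0   0   5   8  40 119  66  32  15  29  32  29  50  20   0   0   0   0]
-40 71.7; -34 71.3; -28 72.1; -22 72.3; -16 72.6; -10 71.3; -4 72.8; 2 77.5; 8 78.1; 14 78.1; 20 77.0; 26 77.0; 32 76.7; 38 76.2; 44 71.3; 50 71.0; 56 69.9; 62 72.5; 68 79.2; 74 81.0; 
top 30 45 0 [0 0 0 0 0 0 0 0 0 0 0 0]
top 45 58 0 [0 0 0 0 0 0 0 0 0 0 0 0]
top 58 66 1 [0 0 0 0 0 0 1 0 0 0 0 0]
top 66 74 23 [ 0  0  0  0  0  9 14  0  0  0  0  0]
top 74 82 5 [0 0 0 0 0 1 0 2 0 0 1 1]
top 82 90 58 [ 0  0  0  0  0  0  0  5 14 14 12 13]
foot [ 0  0  0 12 13 58 43 42 43 42 46 39 25  0  0  0  0  0]
-40 70.7; -34 71.3; -28 70.4; -22 69.8; -16 70.6; -10 72.0; -4 72.7; 2 76.5; 8 77.2; 14 77.3; 20 77.2; 26 76.0; 32 75.6; 38 73.9; 44 69.6; 50 69.4; 56 69.0; 62 70.3; 68 80.4; 74 None;
```

View pics/side_ec.png

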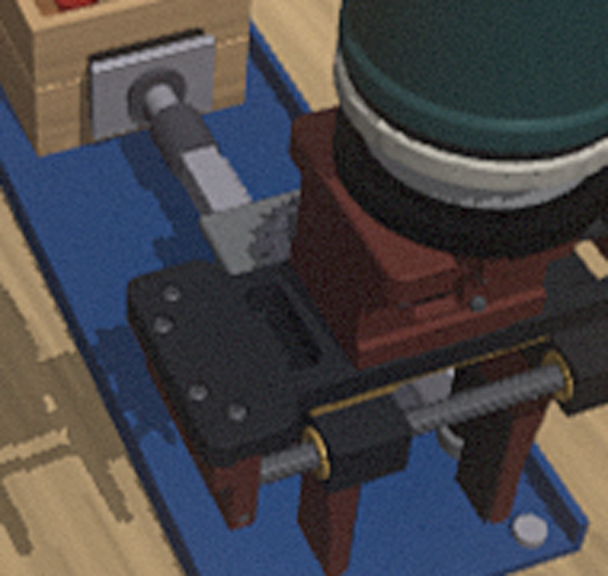

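The bar's rear end advanced only 14 mm after stroke 3 (−204 to −190). The plunger gap and the probe force also point to about 50 N. So the last tooth, near full stroke, did not drop in, and one more click is needed. I'll make it as a short stroke.

```bash
python3 - <<'E'
from h import *
f=lambda r:[tuple(map(float,x)) for x in r]
def bar():
    c=capture("top"); a=cloud(c); xy=a[:,:2]-HUB; fx=xy@FX*1000+31; fy=xy@FY*1000-125; z=a[:,2]*1000
    m=(abs(fx)<11)&(z>60)&(z<76)&(fy<-170)&(fy>-230); print("bar end pts",m.sum(),np.sort(fy[m])[:5].round(1))
    for lo in range(30,62,3):
        k=(abs(fx)<5)&(z>60)&(z<85)&(fy>=lo)&(fy<lo+3); print(lo,round(float(np.median(z[k])),1) if k.sum() else None,end="; ")
    print(); return c
p,o=pose(0,.30); move_ptp(p,o); servo_line(pose(0)[0],rate=.15,contact_N=6); move_gripper(GAP)
print(f(arc(0,.66,rate=.08,step=.06))); fold(.66); 
move_gripper(.05); cp=np.array(current_position()); cp[2]=.30; servo_line(cp,rate=.15)
move_ptp(np.array([.45,-.3,.35]),o); bar(); edges(); print(current_clock())
E
```

```text
[(0.06, -0.3, -0.1), (0.11, -0.1, 0.3), (0.16, -3.1, 0.3), (0.22, -6.5, 0.3), (0.28, -7.9, 1.6), (0.33, -7.8, 0.9), (0.38, -9.3, 1.8), (0.44, -10.2, 1.6), (0.5, -11.3, 2.2), (0.55, -11.1, 2.5), (0.6, -11.7, 2.5), (0.66, -11.8, 3.7)]
fold True q tool -0.005 (np.float64(0.2550392445733548), np.float64(-0.3584720914963464))
bar end pts 0 []
30 76.6; 33 77.2; 36 77.8; 39 75.5; 42 74.0; 45 76.1; 48 70.7; 51 70.7; 54 69.9; 57 70.5; 60 67.8; 
clk 45.81 crate [ 92.2 253.4] foot rear 23.5 stop [255.9 260.8] bar None
45.8083
```

The bar advanced 7 mm: its rear end is now under the jack plate and the collar has moved from 41 to 48. The pull was about 11 N, so the crate is firm at roughly 80 N. The lever is folded and the arm is clear, so I'm handing in.

```bash
python3 - <<'E'
from h import *
c=capture("top"); g=cloud(c); p=pose(0)[0]; g=g[(g[:,2]>.185)&(g[:,2]<.205)&(np.hypot(*(g[:,:2]-p[:2]).T)<.06)]; e=g[:,:2].mean(0)-HUB; q=np.arctan2(-e@FX,-e@FY); print(q,len(g))
if abs(q)<.06: print(close_job())
E
```

```text
0.0147956862133644 126
the job is handed in; nothing more can be done
None
```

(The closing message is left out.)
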